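# Switch on the power block and hold the chopper at slow speed

## Task

Switch on the power block beside the food chopper: press its rotary switch down, turn it clockwise as far as it goes and let it spring back up. Then press the chopper's run paddle down half-way, for slow speed, without ever taking it near the bottom (full speed), and finish the program while still holding it there: do not let go. Leave the crockery and jars about it standing where they are.

Things in the scene. Friction and masses are not known exactly. Their poses are not given: they have to be found in the camera images.
- power_block: Fixed grey power block, 190 x 120 x 70 mm high. Origin at table level straight below the axis of its switch; the case reaches from 65 mm in front of the origin (-x) to 125 mm behind it (+x, where two round sockets lie on top) and 60 mm to each side.
- switch_grip (a point): Grip point of the rotary switch on the power block: on its vertical axis, 108 mm above the table when up, in a black bar grip 46 mm long (this point's x) and 14 mm thick (its y), from 23 mm below this point to 13 mm above it. Below the bar is a round skirt 48 mm across, its top 23 mm below this point. White line on top at the bar's -x end. It turns and sinks with the switch.
- switch (a joint): Turn of the switch, rad, growing clockwise seen from above: 0 to 0.15 = off (as found), 1.25 = on (end stop). It plays up to 0.2 and is then locked unless pressed down; at 6 mm or more it turns freely; past about 1.05 it springs up when let go and is locked in on; let go in between, it stays down. Turning needs about 0.03 N m.
- switch_press (a joint): How far the switch is pressed down, m: 0 = up, 0.007 = fully down. The spring takes 6 N to start and 9 N at the bottom.
- chopper: Fixed food chopper, 330 mm long (its x), 170 mm wide. Origin at table level. Motor housing 85 mm high with a clear lidded bowl 142 mm across, top 244 mm high, its axis 75 mm behind the origin (+x). In front (-x) a metal deck 50 mm high, 140 mm wide, under the run paddle, ends 170 mm before the origin.
- paddle_pad (a point): Middle of the top of the paddle's black pad (50 x 50 x 12 mm), pressed from above. The hinge lies along the chopper's y, 30 mm before its origin (-x), 75 mm above the table; the pad's middle is 100 mm further out in -x. Height of this point above the table: as found (paddle sloping up) 120 mm, half-way 97 mm, fully down (rubber stop) 72 mm; it shifts sideways under 10 mm.
- paddle (a joint): Angle by which the paddle is pressed, rad: 0 = released (up), 0.25 = half-way = slow speed, 0.5 = fully down = full speed. A spring returns it: about 3 N on the pad to start, 9 N half-way, 15 N fully down.
- tumbler: Bystander, loose: clear drinking glass, open top, 66 mm across and 100 mm high. Origin at the centre of its underside.
- shaker: Bystander, loose: small glass shaker with steel cap, 44 mm across and 85 mm high. Origin at the centre of its underside.
- jar: Bystander, loose: glass jar with black lid, 60 mm across and 100 mm high. Origin at the centre of its underside.
- mug_a: Bystander, loose: dull green mug, 82 mm across and 100 mm high, with a handle at the side. Origin at the centre of its underside.
- mug_b: Bystander, loose: second dull green mug, same size as the other. Origin at the centre of its underside.
- bowl: Bystander, loose: white bowl, 140 mm across and 55 mm high. Origin at the centre of its underside.
- spoon: Bystander, loose: wooden spoon lying flat, 220 mm long. Origin at about the middle of its length, on its underside.

How it is judged:
By the outcome, as a careful person would: the job done as asked, in the order asked, and still so for the second after the job is handed in, while the arm keeps its last pose, push and grip.
It also fails if it takes over 58 s, if anything falls off the work surface, if the arm or the gripper's body presses on something with over 40 N, if the wrist force passes 120 N, or if a joint passes its speed limit or range.

## Robot

A 6-joint arm with a two-finger parallel gripper is mounted at the origin on the work surface. World frame = base frame: x ahead of the robot, y to its left, z up, the work surface at z = 0. Lengths are in mm, angles in degrees, forces in N, time in s.
With the tool pointing down it reaches from about 300 to 850 mm from the base axis. Payload 4.2 kg.
Tool frame: the origin (TCP) lies at the centre of the arm's flange, where the gripper is bolted on; the fingertips stand 191 mm ahead of it and the grasp point (between the pads) lies 172 mm ahead of it; z points along the fingers, y is the direction in which the jaws open and shut (so a half turn about z gives the same grasp; the last joint's range is limited). The gripper opens to 91 mm and grips with 3 to 60 N. Pads are 32 mm wide; open, the fingers measure 118 mm over their backs; the gripper's body (76 mm by 178 mm) begins 60 mm behind the grasp point.
Start: joints at [71.963, 18.312, 89.639, -0, 72.044, -1.146], TCP at [167.062, 550.194, 404.776] pointing down, gripper open.
Joint ranges: [-177.97, 177.97], [-48.28, 115.42], [12.27, 149.76], [-77.06, 257.06], [2.81, 150.46], [-146.56, 146.56]. Speed limits (degrees/s): [147.25, 147.25, 180, 180, 180, 180].

## Interface

Orientations are given as [roll, pitch, yaw] about the fixed x, y, z axes, in that order (R = Rz(yaw) Ry(pitch) Rx(roll)).
In Python, from workcell import status, vision, ticket gives the robot as it stands.
- The arm moves only by the shell command python3 -m jog 'ROWS' [FORCE]. ROWS is JSON, a list of rows, each a list of 7 numbers: the finger opening in m, from 0 to 0.0912, then the shift along the tool's x, y, z in m, then the turn, a rotation vector about the tool's x, y, z in rad. A call has 1 to 12 rows; each row shifts and turns the commanded pose from where the row before left it, along the tool's axes as they then stand; what a row does not reach is not made up. A row lasts 1/8 s, in which the tool goes at most 62.5 mm and 10.7 degrees, less where a joint would pass 70% of its speed; a pose out of reach is approached as far as the arm can. A call with a gripper value outside its range is refused whole. The fingers move at their own pace and stop on an object; FORCE is the grip in N (left out, the last holds). Time passes only in rows, so rows that do not move let the fingers close. It gives the time, the measured TCP pose, the force and the opening at its end, in the units of the state.
- status.state(): the state, without advancing time (a new reading comes with each control period).
- vision.grab_frame(name): name is "scene" or "top" or "wrist"; returns a dict with "color" (384x512x3 uint8, blue, green, red), "depth" (384x512 float32, mm along the optical axis (not along the pixel's ray), 0 where there is no reading), "fov_y" (degrees; the focal length in pixels is half the picture's height over the tangent of half this angle, whatever the lens; pixels are square), "cx", "cy" (the principal point, pixels), "k1" (the pictures are not rectified: a ray, as slopes to the right and down, at radius r is drawn at 1 + k1 r^2 times it, then the intrinsics apply), "pose" (4x4, takes a point from camera to world coordinates). Camera axes: x right, y down, z forward; pixel columns grow to the right and rows downward; lengths in mm; the calibration is good to about 2 mm. A picture is of the moment at which its call begins.
- ticket.job_done(): hands the job in, once; it reports no verdict.
Trained networks look in the newest picture that a camera, given by its name, has taken for a name from the list of things; names that differ only in an ending like _2 or _b are one class to them, and where a whole thing is asked for, a point or a joint stands for the part that bears it (a point fixed in the world has none). Each returns a list of dicts, best first, with "p" (0 to 1); they miss things now and then, are a little off and sometimes report something else, mostly with a low value. They report only what shows in the picture. A call takes as long as a camera call.
- vision.find_in(camera, label): "location" ([x, y, z] in mm, in world coordinates, good to about 4 mm: the middle of the surface that is visible of it).
- vision.silhouettes(camera, label): "pixels" (384x512 bool, what is visible of it).
The state is a dict: "time_s": time; "qpos": joint angles; "qvel": joint speeds; "effort": joint torques, N m; "ee_pos": TCP position; "ee_rot": TCP orientation; "force": force on the tool from outside, world axes, zero at the start; "torque": the same for the moment, N m; "gripper_width": finger opening in mm.
Only numpy, scipy, OpenCV 4.12 (cv2) and the standard library are available. Lean on these libraries where they do the work, as an engineer would, in place of code of your own. Each camera call takes 0.05 s, during which the arm holds its last target.

## Working session

There is one attempt and no reset: what is moved stays moved. The work goes in short steps, Python scripts to look and compute and a shell command to move; the robot and the scene stay as the last step left them, time stands still between calls to the robot, and variables do not carry over. Pictures are saved under pics/ and viewed, and the job is handed in when it is done.

```bash
ls; mkdir -p pics; cat > h.py <<'E'
import numpy as np,cv2
from workcell import status,vision,ticket
def save(f,n): cv2.imwrite('pics/'+n,f['color'])
def world(f,u,v,d=None):
    fl=192/np.tan(np.radians(f['fov_y']/2)); 
    K=np.array([[fl,0,f['cx']],[0,fl,f['cy']],[0,0,1]])
    p=cv2.undistortPoints(np.array([[[u,v]]],float),K,np.array([f['k1'],0,0,0,0.]))[0,0]
    if d is None: d=f['depth'][int(round(v)),int(round(u))]
    return (np.array(f['pose'])@[p[0]*d,p[1]*d,d,1])[:3]
def cloud(f,mask=None):
    fl=192/np.tan(np.radians(f['fov_y']/2)); 
    K=np.array([[fl,0,f['cx']],[0,fl,f['cy']],[0,0,1]])
    m=f['depth']>0
    if mask is not None: m&=mask
    v,u=np.nonzero(m); d=f['depth'][m]
    p=cv2.undistortPoints(np.stack([u,v],1)[:,None].astype(float),K,np.array([f['k1'],0,0,0,0.]))[:,0]
    X=np.stack([p[:,0]*d,p[:,1]*d,d,np.ones(len(d))],1)@np.array(f['pose']).T
    return X[:,:3],u,v
E
python3 - <<'E'
from h import *
np.set_printoptions(precision=1,suppress=True)
for c in ['top','scene','wrist']:
    f=vision.grab_frame(c); save(f,c+'0.png'); np.save(c+'0.npy',f,allow_pickle=True)
    print(c,f['fov_y'],f['k1'],np.array(f['pose'])[:3])
    if c!='wrist':
      for l in ['power_block','switch_grip','chopper','paddle_pad','tumbler','shaker','jar','mug_a','bowl','spoon']:
        print(l,[(round(r['p'],2),np.round(r['location'])) for r in vision.find_in(c,l)[:3]])
print(status.state())
E
```

```text
pics
top 56.129796326860394 -0.06982669633218225 [[   0.    -1.     0.1  399.4]
 [  -1.    -0.    -0.   -19.9]
 [   0.    -0.1   -1.  1235.3]]
power_block [(0.61, array([660., 179.,  72.])), (0.55, array([ 408., -528.,   54.]))]
switch_grip [(0.75, array([636., 192.,  93.]))]
chopper [(0.94, array([ 622., -244.,   85.]))]
paddle_pad [(0.9, array([ 508., -279.,  113.])), (0.68, array([450.,   4.,  20.]))]
tumbler [(0.63, array([449.,   4.,  17.])), (0.17, array([ 406., -529.,   52.]))]
shaker [(0.6, array([701.,  -4.,  85.]))]
jar []
mug_a [(0.63, array([473., 497.,  55.])), (0.62, array([ 405., -529.,   53.]))]
bowl [(0.6, array([300., 421.,  23.]))]
spoon [(0.79, array([ 315., -329.,   12.])), (0.28, array([554.,  -5.,  97.]))]
scene 50.07651539701866 0.04168002743351508 [[   0.6    0.6   -0.6 1418.8]
 [   0.8   -0.4    0.4 -630.5]
 [  -0.    -0.7   -0.7 1136.1]]
power_block [(0.91, array([691., 164.,  71.]))]
switch_grip [(0.68, array([646., 191.,  94.])), (0.59, array([ 512., -285.,  112.]))]
chopper [(0.69, array([ 707., -278.,   85.]))]
paddle_pad [(0.52, array([ 511., -287.,  1
[... 237 characters left out ...]
76.,  65.]))]
bowl [(0.9, array([286., 426.,  34.])), (0.46, array([647., 187.,  95.]))]
spoon [(0.8, array([ 327., -347.,   10.])), (0.68, array([690., 166.,  68.])), (0.39, array([647., 183.,  94.]))]
wrist 63.251727627636114 -0.07425096389980143 [[  0.3   0.9   0.3  89.1]
 [  1.   -0.3  -0.1 573.3]
 [  0.    0.3  -1.  383.3]]
{'time_s': 1.15, 'qpos': array([72. , 18.3, 89.6,  0. , 72. , -1.1]), 'qvel': array([ 0.1,  0.1, -0.1, -0. , -0. , -0.1]), 'effort': array([  0. , -41.2, -23.2,   0.1,   0. ,   0. ]), 'ee_pos': array([167. , 550.2, 404.8]), 'ee_rot': array([180. ,  -0. , 163.1]), 'force': array([-0.1,  0.2,  0.3]), 'torque': array([-0., -0., -0.]), 'gripper_width': 90.96211895088614}
```

View pics/top0.png

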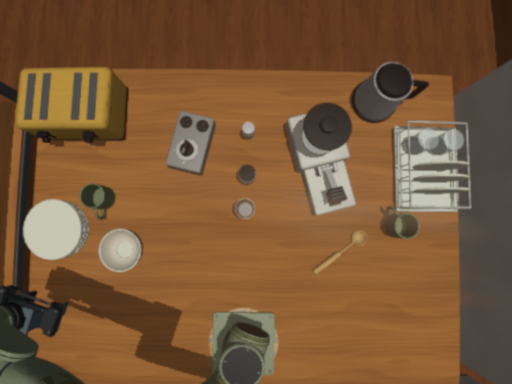

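View pics/scene0.png

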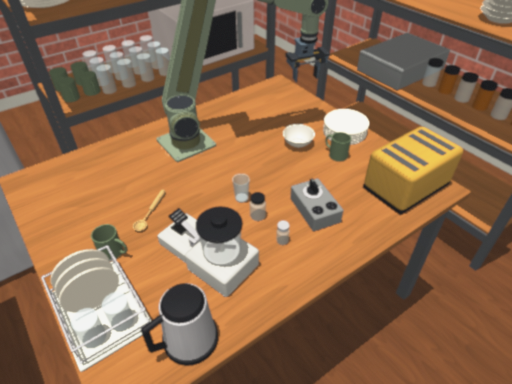

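The top picture shows the power block at about (190,142) with its switch at (187,149), the chopper at (322,150) with its paddle pad at about (333,192). The shaker, jar and tumbler stand between them at (248,130), (247,174) and (245,209). Next I fit exact poses.

```bash
python3 - <<'E'
from h import *
np.set_printoptions(precision=1,suppress=True)
f=np.load('top0.npy',allow_pickle=True).item()
g=np.load('scene0.npy',allow_pickle=True).item()
for n,F in (('top',f),('scene',g)):
    X,u,v=cloud(F)
    b=X[(abs(X[:,0]-680)<140)&(abs(X[:,1]-180)<110)]
    t=b[(b[:,2]>62)&(b[:,2]<78)]
    print(n,'block',len(t),cv2.minAreaRect(t[:,:2].astype(np.float32)),np.median(t[:,2]))
    s=b[(b[:,2]>110)&(b[:,2]<130)]
    if len(s)>4: print('bar',len(s),s.mean(0),cv2.minAreaRect(s[:,:2].astype(np.float32)),np.median(s[:,2]))
    c=X[(abs(X[:,0]-600)<220)&(abs(X[:,1]+250)<140)]
    for lo,hi in((78,92),(45,55),(235,255),(95,135)):
        t=c[(c[:,2]>lo)&(c[:,2]<hi)]
        if len(t)>4: print('ch',lo,len(t),t.mean(0),cv2.minAreaRect(t[:,:2].astype(np.float32)))
for n,F,x0,x1,y0,y1 in (('block',f,160,225,105,180),('pad',f,280,365,100,220)):
    im=F['color'][y0:y1,x0:x1]; im=cv2.resize(im,None,fx=600/(y1-y0)*.98,fy=600/(y1-y0)*.98,interpolation=cv2.INTER_CUBIC);cv2.imwrite(f'pics/{n}_a.png',im)
E
```

```text
top block 1811 ((668.07861328125, 186.52191162109375), (118.10069274902344, 192.8658905029297), 77.16902923583984) 70.46148490330938
bar 71 [637.7 194.1 119.5] ((638.188720703125, 195.3257293701172), (14.149222373962402, 45.65287399291992), 76.74864196777344) 120.03940118438618
ch 78 1265 [ 641.7 -224.1   84.5] ((671.50830078125, -288.96173095703125), (231.92974853515625, 266.2660217285156), 15.993070602416992)
ch 45 1340 [ 523.3 -275.2   50. ] ((621.6087646484375, -301.63958740234375), (337.0704650878906, 263.3751525878906), 15.317132949829102)
ch 235 230 [ 683.3 -237.   243.8] ((683.6611938476562, -237.2958221435547), (45.93544387817383, 45.65345764160156), 88.76204681396484)
ch 95 403 [ 544.8 -277.   116.5] ((657.41357421875, -263.60809326171875), (182.1307830810547, 369.9908447265625), 77.46863555908203)
scene block 1065 ((668.558349609375, 183.72848510742188), (124.2501449584961, 196.78359985351562), 76.24459838867188) 69.06209747932758
bar 49 [641.2 188.  117.8] ((639.551513671875, 188.1946258544922), (14.90944766998291, 44.80154800415039), 78.73606872558594) 118.82552441368205
ch 78 1199 [ 707.1 -259.8   83.9] ((657.1911010742188, -248.0189666748047), (237.70237731933594, 168.82742309570312), 15.21604061126709)
ch 45 733 [ 558.3 -304.3   49.7] ((611.527099609375, -266.5185546875), (336.9424743652344, 159.06883239746094), 15.44710636138916)
ch 235 169 [ 686.8 -241.5  242.4] ((686.05712890625, -241.52029418945312), (45.03736877441406, 46.901309967041016), 54.07172775268555)
ch 95 514 [ 617.9 -276.9  115.2] ((615.5023193359375, -277.80963134765625), (280.32379150390625, 99.91801452636719), 19.159757614135742)
```

```bash
python3 - <<'E'
import cv2
a=cv2.imread('pics/block_a.png');b=cv2.imread('pics/pad_a.png');print(a.shape,b.shape)
import numpy as np
a=cv2.resize(a,(380,438));b=cv2.resize(b,(310,438));cv2.imwrite('pics/ab.png',np.hstack([a,b]))
E
```

```text
(588, 510, 3) (588, 417, 3)
```

View pics/ab.png

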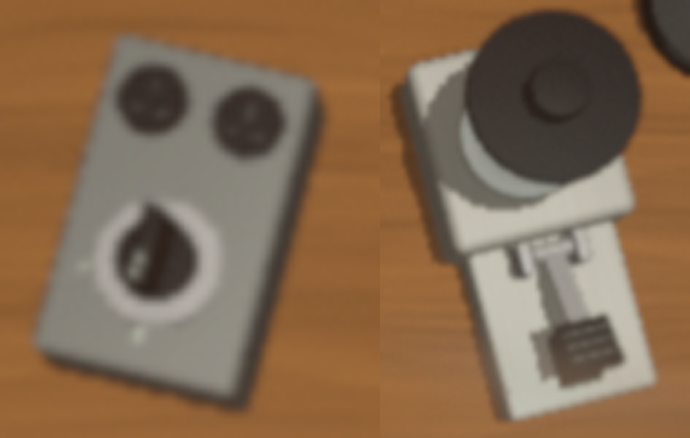

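```bash
python3 -m jog '[[0.09,-0.0463,-0.017,0,0,0,0],[0.09,-0.0463,-0.017,0,0,0,0],[0.09,-0.0463,-0.017,0,0,0,0],[0.09,-0.0463,-0.017,0,0,0,0],[0.09,-0.0463,-0.017,0,0,0,0],[0.09,-0.0463,-0.017,0,0,0,0],[0.09,-0.0463,-0.017,0,0,0,0],[0.09,-0.0463,-0.017,0,0,0,0],[0.09,-0.0463,-0.017,0,0,0,0],[0.09,-0.0463,-0.017,0,0,0,0],[0.09,-0.0463,-0.017,0,0,0,0],[0.09,-0.0463,-0.017,0,0,0,0]]'
python3 -m jog '[[0.09,0,0,0,0,0,0],[0.09,0,0,0,0,0,0]]'
python3 - <<'E'
from h import *
np.set_printoptions(precision=1,suppress=True)
f=vision.grab_frame('wrist'); save(f,'w1.png'); np.save('w1.npy',f,allow_pickle=True)
print(np.array(f['pose'])[:3])
for l in ['switch_grip']:
    print([(round(r['p'],2),r['location']) for r in vision.find_in('wrist',l)])
X,u,v=cloud(f)
b=X[(abs(X[:,0]-680)<140)&(abs(X[:,1]-180)<110)]
t=b[(b[:,2]>64)&(b[:,2]<76)]
print(len(t),cv2.minAreaRect(t[:,:2].astype(np.float32)),np.median(t[:,2]))
s=b[(b[:,2]>112)&(b[:,2]<130)]
if len(s):print('bar',len(s),s.mean(0),cv2.minAreaRect(s[:,:2].astype(np.float32)),np.median(s[:,2]))
s=status.state();print(s)
E
```

```text
time_s: 2.65
ee_pos: [640.6, 192.5, 404.8]
ee_rot: [180.0, 0.0, 163.1]
force: [1.1, 1.5, 0.1]
gripper_width: 90.1
time_s: 2.9
ee_pos: [639.2, 193.6, 404.4]
ee_rot: [180.0, -0.1, 163.1]
force: [0.1, 0.4, 0.5]
gripper_width: 90.1
[[  0.3   0.9   0.3 561.3]
 [  1.   -0.3  -0.1 216.7]
 [  0.    0.3  -1.  383. ]]
[(0.72, [638.0, 194.5, 86.7]), (0.17, [455.5, 18.9, 60.7])]
15005 ((663.2674560546875, 187.69168090820312), (118.72630310058594, 178.7424774169922), 76.94290161132812) 68.80367655391603
bar 770 [637.4 194.1 119.1] ((638.3814697265625, 193.80490112304688), (13.98118782043457, 45.334564208984375), 76.35370635986328) 119.23682535992887
{'time_s': 3.0, 'qpos': array([ 15.9,  26.8,  76.2,   0. ,  77. , -57.2]), 'qvel': array([ 0.5, -0.2, -0. , -0.2, -0.1, -0. ]), 'effort': array([ -0.5, -49.3, -23.9,  -0. ,   0.1,   0. ]), 'ee_pos': array([638.6, 194.4, 404.9]), 'ee_rot': array([180. ,  -0. , 163.2]), 'force': array([-0.9,  0.7,  0.5]), 'torque': array([ 0.,  0., -0.]), 'gripper_width': 90.11040667562452}
```

View pics/w1.png

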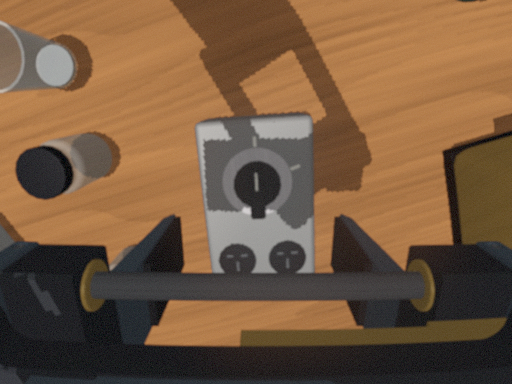

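The wrist picture shows the switch bar centred at (257,188), with its white line at the near (-x) end. The fingers straddle it evenly. I now descend and grip.

```bash
python3 -m jog '[[0.07,0,0,0.02,0,0,-0.057],[0.07,0,0,0.03,0,0,0],[0.07,0,0,0.03,0,0,0],[0.06,0,0,0.025,0,0,0],[0.06,0,0,0.018,0,0,0],[0.06,0,0,0,0,0,0],[0.06,0,0,0,0,0,0]]' 40
python3 -m jog '[[0.0,0,0,0,0,0,0],[0,0,0,0,0,0,0],[0,0,0,0,0,0,0],[0,0,0,0,0,0,0],[0,0,0,0,0,0,0],[0,0,0,0,0,0,0]]' 40
```

```text
time_s: 3.88
ee_pos: [639.6, 194.0, 282.9]
ee_rot: [179.9, 0.1, 166.4]
force: [-0.6, -0.0, 0.4]
gripper_width: 60.0
time_s: 4.62
ee_pos: [639.4, 193.4, 281.8]
ee_rot: [-180.0, -0.0, 166.4]
force: [-0.2, -0.5, 1.2]
gripper_width: 13.9
```

Gripped at 13.9 mm. Press down.

```bash
python3 -m jog '[[0,0,0,0.002,0,0,0],[0,0,0,0.002,0,0,0],[0,0,0,0.002,0,0,0],[0,0,0,0.002,0,0,0],[0,0,0,0,0,0,0],[0,0,0,0,0,0,0]]' 40
```

```text
time_s: 5.38
ee_pos: [639.3, 193.4, 275.3]
ee_rot: [180.0, 0.0, 166.4]
force: [-2.4, -1.7, 8.3]
gripper_width: 13.8
```

```bash
python3 -m jog '[[0,0,0,0.0015,0,0,0],[0,0,0,0,0,0,0],[0,0,0,0,0,0,0.12],[0,0,0,0,0,0,0.12],[0,0,0,0,0,0,0.12],[0,0,0,0,0,0,0.12]]' 40; python3 -c "
from h import *
s=status.state();print(s['ee_rot'],s['ee_pos'],s['force'],s['torque'])"
```

```text
time_s: 6.12
ee_pos: [639.2, 193.3, 274.7]
ee_rot: [180.0, 0.1, 138.7]
force: [-3.8, -2.0, 11.5]
gripper_width: 13.9
[1.79979880e+02 5.30230311e-02 1.38663239e+02] [639.19345307 193.26705127 274.67314843] [-3.79340444 -1.97486158 11.53568573] [-0.57058895  0.79666915 -0.01099078]
```

```bash
python3 -m jog '[[0,0,0,0,0,0,0.12],[0,0,0,0,0,0,0.12],[0,0,0,0,0,0,0.12],[0,0,0,0,0,0,0.12],[0,0,0,0,0,0,0.12],[0,0,0,0,0,0,0.1],[0,0,0,0,0,0,0],[0,0,0,0,0,0,0]]' 40; python3 -c "
from h import *
s=status.state();print(s['ee_rot'],s['ee_pos'],s['force'],s['torque'])"
```

```text
time_s: 7.12
ee_pos: [639.0, 193.1, 274.7]
ee_rot: [180.0, 0.0, 98.8]
force: [-4.5, -3.6, 12.2]
gripper_width: 13.5
[1.79987550e+02 3.64279934e-02 9.87706700e+01] [639.03295814 193.14522071 274.67931087] [-4.47037716 -3.60301059 12.21690938] [-0.64334045  0.91060246 -0.10422565]
```

```bash
python3 -m jog '[[0,0,0,0,0,0,0.05],[0,0,0,0,0,0,0.05],[0,0,0,0,0,0,0],[0,0,0,0,0,0,0]]' 40; python3 -c "
from h import *
s=status.state();print(s['ee_rot'],s['ee_pos'],s['force'],s['torque'],s['gripper_width'])"
```

```text
time_s: 7.62
ee_pos: [639.0, 193.3, 274.7]
ee_rot: [180.0, 0.1, 93.2]
force: [-4.3, -3.3, 12.8]
gripper_width: 13.6
[1.79978802e+02 7.77855910e-02 9.32012866e+01] [638.97589268 193.28404014 274.67123083] [-4.34906678 -3.28656696 12.79859432] [-0.60284384  0.96843874  0.75332213] 13.627620582084411
```

```bash
python3 -m jog '[[0,0,0,0,0,0,-0.03],[0,0,0,-0.003,0,0,0],[0,0,0,-0.003,0,0,0],[0,0,0,-0.003,0,0,0],[0,0,0,0,0,0,0],[0,0,0,0,0,0,0]]' 40; python3 -c "
from h import *
s=status.state();print(s['ee_rot'],s['ee_pos'],s['force'],s['torque'],s['gripper_width'])"
```

```text
time_s: 8.38
ee_pos: [639.2, 193.2, 281.7]
ee_rot: [-180.0, 0.1, 94.8]
force: [-2.2, -3.0, 4.5]
gripper_width: 13.9
[-1.79954257e+02  5.40153580e-02  9.47827885e+01] [639.18037506 193.21696564 281.665231  ] [-2.2236584  -3.00488246  4.5071084 ] [-0.64469147  0.53067632  0.180086  ] 13.870540891660132
```

Back at the up height (281.7). I open the fingers, rise straight up and check.

```bash
python3 -m jog '[[0.06,0,0,0,0,0,0],[0.06,0,0,0,0,0,0],[0.06,0,0,0,0,0,0],[0.06,0,0,0,0,0,0],[0.06,0,0,-0.02,0,0,0],[0.06,0,0,-0.03,0,0,0],[0.06,0,0,-0.04,0,0,0],[0.06,0,0,-0.045,0,0,0],[0.06,0,0,-0.03,0,0,0],[0.06,0,0,0,0,0,0],[0.06,0,0,0,0,0,0]]' 40
python3 - <<'E'
from h import *
np.set_printoptions(precision=1,suppress=True)
for c in ('wrist','top'):
    f=vision.grab_frame(c); save(f,c+'2.png')
    X,u,v=cloud(f)
    b=X[(abs(X[:,0]-638)<45)&(abs(X[:,1]-193)<45)]
    s=b[(b[:,2]>110)&(b[:,2]<130)]
    if len(s):print(c,'bar',len(s),s.mean(0),cv2.minAreaRect(s[:,:2].astype(np.float32)),np.median(s[:,2]))
s=status.state();print(s)
E
```

```text
time_s: 9.75
ee_pos: [639.2, 193.5, 444.8]
ee_rot: [-179.9, 0.0, 94.8]
force: [-0.4, 0.3, 0.1]
gripper_width: 59.8
wrist bar 593 [639.5 195.2 118.9] ((639.40771484375, 193.5463409423828), (13.215572357177734, 46.3580207824707), 5.147425651550293) 119.081700262602
top bar 37 [638.1 183.3 119.9] ((638.7178344726562, 183.48757934570312), (14.059334754943848, 22.75009536743164), 12.621394157409668) 119.94202515614461
{'time_s': 9.85, 'qpos': array([15.9, 26. , 72.1,  0. , 82.2, 11.1]), 'qvel': array([-0.1,  0.2, -0.3, -0.1,  0.1, -0.1]), 'effort': array([  0. , -50.3, -24.8,   0.1,   0. ,  -0. ]), 'ee_pos': array([639.3, 193.5, 444.1]), 'ee_rot': array([-179.8,    0. ,   94.8]), 'force': array([-0.4,  0.3,  0.3]), 'torque': array([-0.1,  0. , -0. ]), 'gripper_width': 60.077641597773955}
```

View pics/wrist2.png

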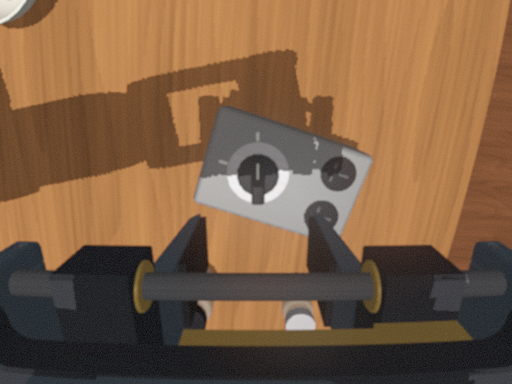

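The wrist picture shows the bar turned from -13.6° to -84.9°, which is 71° clockwise and at the stop. Its top is back at 119 mm, the same as before, so the switch is on and up. Now to the chopper.

```bash
python3 -m jog '[[0.0,-0.0518,-0.0193,0,0,0,0],[0.0,-0.0518,-0.0193,0,0,0,0],[0.0,-0.0518,-0.0193,0,0,0,0],[0.0,-0.0518,-0.0193,0,0,0,0],[0.0,-0.0518,-0.0193,0,0,0,0],[0.0,-0.0518,-0.0193,0,0,0,0],[0.0,-0.0518,-0.0193,0,0,0,0],[0.0,-0.0518,-0.0193,0,0,0,0],[0.0,-0.0518,-0.0193,0,0,0,0],[0,0,0,0,0,0,0]]' 40
python3 -m jog '[[0,0,0,0,0,0,0.139],[0,0,0,0,0,0,0.139],[0,0,0,0,0,0,0.139],[0,0,0,0,0,0,0.139],[0,0,0,0,0,0,0.139],[0,0,0,0,0,0,0.139],[0,0,0,0,0,0,0.139],[0,0,0,0,0,0,0.139],[0,0,0,0,0,0,0.139],[0,0,0,0,0,0,0.139],[0,0,0,0,0,0,0]]' 40
python3 - <<'E'
from h import *
np.set_printoptions(precision=1,suppress=True)
f=vision.grab_frame('wrist'); save(f,'w3.png'); np.save('w3.npy',f,allow_pickle=True)
r=vision.silhouettes('wrist','paddle_pad')
print([(round(a['p'],2),a['location']) for a in vision.find_in('wrist','paddle_pad')])
if r:
    m=r[0]['pixels']; X,u,v=cloud(f,m)
    print(r[0]['p'],m.sum(),u.min(),u.max(),v.min(),v.max(),cv2.minAreaRect(X[:,:2].astype(np.float32)),np.percentile(X[:,2],[5,50,95]))
X,u,v=cloud(f)
c=X[(abs(X[:,0]-600)<220)&(abs(X[:,1]+250)<140)]
for lo,hi in((45,55),(80,90),(240,250),(105,135)):
    t=c[(c[:,2]>lo)&(c[:,2]<hi)]
    if len(t)>4: print(lo,len(t),t.mean(0),cv2.minAreaRect(t[:,:2].astype(np.float32)))
s=status.state();print(s)
E
```

```text
time_s: 11.1
ee_pos: [503.8, -288.6, 444.5]
ee_rot: [-179.8, -0.1, 94.5]
force: [0.1, 1.1, 0.1]
gripper_width: 0.1
time_s: 12.48
ee_pos: [505.3, -284.5, 445.3]
ee_rot: [-179.9, 0.1, 15.3]
force: [-0.2, -0.2, -0.4]
gripper_width: 0.3
[(0.63, [508.4, -279.3, 112.5])]
0.61 3891 236 283 94 216 ((532.343994140625, -279.647705078125), (121.01773071289062, 48.77191162109375), 15.261391639709473) [ 80.1 111.8 126.1]
45 9434 [ 531.6 -279.    48.3] ((524.7320556640625, -280.9150390625), (153.53021240234375, 138.54661560058594), 14.67133903503418)
80 8546 [ 616.6 -256.1   83.5] ((609.5896606445312, -257.74896240234375), (123.62085723876953, 165.8341064453125), 14.05550479888916)
105 2470 [ 506.3 -286.6  118.5] ((554.6755981445312, -270.94140625), (169.2855987548828, 74.36943817138672), 14.082239151000977)
{'time_s': 12.625, 'qpos': array([-30.6,  17.5,  84.9,   0. ,  77.7,  44.2]), 'qvel': array([-0.3, -0.1, -0.3, -0.1, -0. ,  0.4]), 'effort': array([  0.1, -41.3, -24. ,   0.1,  -0. ,  -0. ]), 'ee_pos': array([ 505.1, -284.9,  445.8]), 'ee_rot': array([-180. ,    0. ,   15.2]), 'force': array([-1.4,  0.7,  0.4]), 'torque': array([-0. ,  0.2, -0.1]), 'gripper_width': 0.2815183111365659}
```

View pics/w3.png

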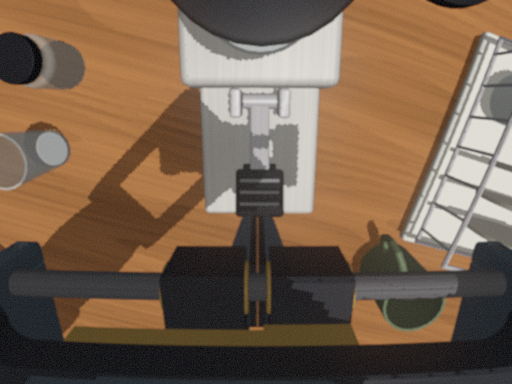

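The picture shows the pad at about x 236–283, y 170–216, with the tool right of centre line over it. I compute its top centre.

```bash
python3 - <<'E'
from h import *
np.set_printoptions(precision=1,suppress=True)
f=np.load('w3.npy',allow_pickle=True).item()
for uv in [(237,171),(282,171),(283,214),(237,214),(260,192),(260,180),(260,205),(260,150),(260,100),(206,208),(311,208)]: print(uv,world(f,*uv))
m=np.zeros((384,512),bool);m[166:220,230:290]=1
X,u,v=cloud(f,m);k=(X[:,2]>100)
t=X[k];print(cv2.minAreaRect(t[:,:2].astype(np.float32)),np.percentile(t[:,2],[2,50,98]),u[k].min(),u[k].max(),v[k].min(),v[k].max())
E
```

```text
(237, 171) [ 510.3 -261.6  109.5]
(282, 171) [ 522.7 -306.2  110.2]
(283, 214) [ 482.7 -318.2  124.5]
(237, 214) [ 471.  -272.8  126.6]
(260, 192) [ 497.6 -289.7  119.3]
(260, 180) [ 508.6 -286.7  114.5]
(260, 205) [ 486.1 -292.8  125.4]
(260, 150) [ 535.9 -279.2   98.3]
(260, 100) [ 584.7 -265.8   81.5]
(206, 208) [ 437.7 -234.7   45.9]
(311, 208) [ 473.6 -364.9   45.9]
((498.70025634765625, -288.8122253417969), (51.27850341796875, 48.800846099853516), 15.261391639709473) [106.4 119.3 258.9] 236 283 166 219
```

```bash
python3 -m jog '[[0,0,0.003,0.02,0,0,0],[0,0,0,0.03,0,0,0],[0,0,0,0.03,0,0,0],[0,0,0,0.025,0,0,0],[0,0,0,0.012,0,0,0],[0,0,0,0,0,0,0],[0,0,0,0,0,0,0]]' 40
python3 -c "
from h import *
s=status.state();print(s['ee_rot'],s['ee_pos'],s['force'],s['torque'])
f=vision.grab_frame('wrist'); save(f,'w4.png')
f=vision.grab_frame('scene'); save(f,'s4.png')"
```

```text
time_s: 13.5
ee_pos: [506.1, -288.5, 330.3]
ee_rot: [179.9, -0.1, 15.1]
force: [0.1, -0.1, 0.4]
gripper_width: 0.8
[ 1.79920262e+02 -8.71245272e-02  1.51292229e+01] [ 506.0963956  -288.48485338  330.2994257 ] [ 0.11928139 -0.079736    0.37843276] [-0.10030413  0.13347732 -0.02292898]
```

View pics/w4.png

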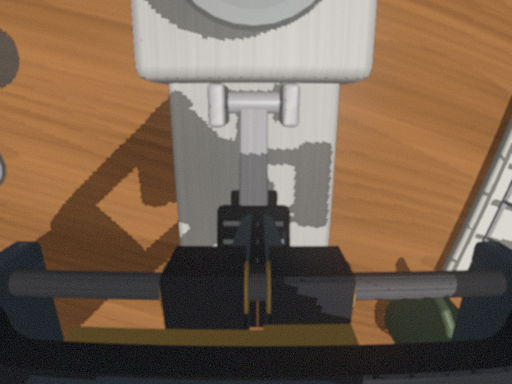

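View pics/s4.png

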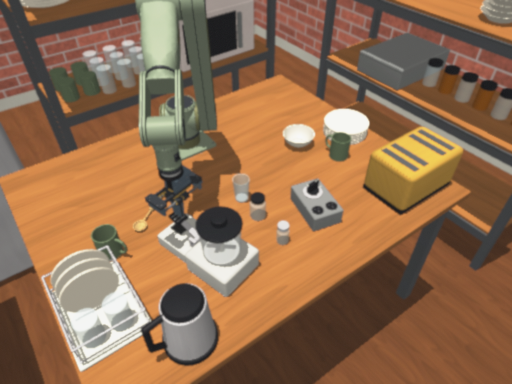

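```bash
python3 -m jog '[[0,0,0,0.006,0,0,0],[0,0,0,0.005,0,0,0],[0,0,0,0.004,0,0,0],[0,0,0,0.004,0,0,0],[0,0,0,0.004,0,0,0],[0,0,0,0,0,0,0],[0,0,0,0,0,0,0]]' 40
python3 -m jog '[[0,0,0,0.004,0,0,0],[0,0,0,0.004,0,0,0],[0,0,0,0,0,0,0],[0,0,0,0,0,0,0]]' 40
```

```text
time_s: 14.48
ee_pos: [505.9, -288.4, 306.6]
ee_rot: [180.0, -0.0, 15.1]
force: [-0.7, -1.0, 5.0]
gripper_width: 0.6
time_s: 14.98
ee_pos: [505.7, -288.5, 298.8]
ee_rot: [180.0, 0.0, 15.1]
force: [-2.0, 0.4, 6.5]
gripper_width: 0.1
```

```bash
python3 -m jog '[[0,0,0,0.004,0,0,0],[0,0,0,0.003,0,0,0],[0,0,0,0.002,0,0,0],[0,0,0,0,0,0,0],[0,0,0,0,0,0,0],[0,0,0,0,0,0,0]]' 40
cat > m.py <<'E'
from h import *
np.set_printoptions(precision=1,suppress=True)
s=status.state();print(s['ee_pos'],s['force'])
for c in ('wrist','scene','top'):
    f=vision.grab_frame(c); save(f,c+'5.png'); np.save(c+'5.npy',f,allow_pickle=True)
    X,u,v=cloud(f)
    o=np.array([612.,-258.5]); ex=np.array([np.cos(np.radians(15.2)),np.sin(np.radians(15.2))]); ey=np.array([-ex[1],ex[0]])
    lx=(X[:,:2]-o)@ex; ly=(X[:,:2]-o)@ey
    for a in range(-165,-30,10):
        k=(lx>a-5)&(lx<a+5)&(abs(ly)<24)&(X[:,2]>60)&(X[:,2]<130)
        if k.sum()>5: print(c,a,k.sum(),np.percentile(X[k,2],[10,50,90]))
E
python3 m.py
```

```text
time_s: 15.72
ee_pos: [505.1, -288.7, 290.1]
ee_rot: [180.0, 0.1, 15.1]
force: [-4.5, -2.1, 8.1]
gripper_width: -0.1
[ 505.1 -288.7  290.1] [-4.5 -2.1  8.1]
wrist -125 20 [96.2 96.9 97.6]
wrist -115 270 [94.  95.1 96.2]
wrist -105 617 [89.8 93.2 94.8]
wrist -95 1234 [ 88.4 109.7 126.6]
wrist -85 533 [86.1 87.2 88.3]
wrist -75 528 [84.4 85.4 86.5]
wrist -65 562 [82.5 83.7 84.9]
wrist -55 579 [80.7 82.  83.1]
wrist -45 824 [78.7 80.4 85.8]
wrist -35 1340 [77.3 80.4 86. ]
scene -145 17 [ 63.8  99.1 103.2]
scene -135 16 [ 61.4  99.  101.4]
scene -125 25 [ 62.2  98.2 123.2]
scene -115 34 [ 61.1  94.9 119.3]
scene -105 39 [ 86.2  91.5 119.1]
scene -95 46 [ 87.5 108.1 125.8]
scene -85 15 [84.5 88.1 91.7]
scene -75 18 [82.  85.3 88.5]
scene -65 16 [80.8 84.1 87. ]
scene -55 14 [80.3 82.6 84.7]
scene -45 19 [77.4 81.4 83.9]
scene -35 11 [80.1 82.2 83.8]
top -65 10 [82.3 86.  89. ]
top -55 19 [81.  82.8 85.8]
top -45 33 [70.7 82.2 87.7]
top -35 42 [78.9 81.5 87.9]
```

```bash
python3 -m jog '[[0,0,0,0.001,0,0,0],[0,0,0,0.001,0,0,0],[0,0,0,0,0,0,0],[0,0,0,0,0,0,0],[0,0,0,0,0,0,0]]' 40
python3 - <<'E'
from h import *
s=status.state();print(s['ee_pos'],s['force'])
f5=vision.grab_frame('wrist'); save(f5,'w6.png')
o=np.array([612.,-258.5]); ex=np.array([np.cos(np.radians(15.2)),np.sin(np.radians(15.2))]); ey=np.array([-ex[1],ex[0]])
for n,f in (('w3',np.load('w3.npy',allow_pickle=True).item()),('prev',np.load('wrist5.npy',allow_pickle=True).item()),('now',f5)):
    X,u,v=cloud(f); lx=(X[:,:2]-o)@ex; ly=(X[:,:2]-o)@ey
    k=(lx>-90)&(lx<-55)&(abs(ly)<6)&(X[:,2]>70)&(X[:,2]<130)
    p=np.polyfit(lx[k],X[k,2],1); kk=k.copy(); kk[k]=abs(np.polyval(p,lx[k])-X[k,2])<3; p=np.polyfit(lx[kk],X[kk,2],1)
    print(n,k.sum(),np.arctan(p[0]),np.polyval(p,-72))
E
```

```text
time_s: 16.5
ee_pos: [505.0, -288.7, 288.1]
ee_rot: [180.0, 0.1, 15.2]
force: [-4.9, -2.9, 9.4]
gripper_width: 0.1
[ 504.97860135 -288.69394291  288.13454785] [-4.87038472 -2.92722089  9.3511106 ]
w3 384 -0.4028229339869931 95.94321519619312
prev 1160 -0.17527798647296508 85.01179362855389
now 1181 -0.15524442123412868 84.17044898710911
```

View pics/w6.png

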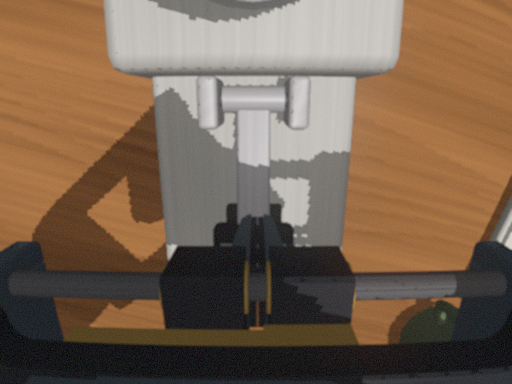

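The wrist picture shows the fingertips on the pad at about (258,235). The paddle has turned 0.248 rad, the tips are at 97 mm and the force is 9.4 N: half-way by three measures. I check that it holds and that the surroundings are unmoved, then hand in.

```bash
python3 -m jog '[[0,0,0,0,0,0,0],[0,0,0,0,0,0,0],[0,0,0,0,0,0,0],[0,0,0,0,0,0,0]]' 40
python3 - <<'E'
from h import *
np.set_printoptions(precision=1,suppress=True)
g=np.load('scene0.npy',allow_pickle=True).item(); f=vision.grab_frame('scene'); save(f,'s7.png')
for l in ['tumbler','shaker','jar','mug_a','bowl','spoon']:
    print(l,[(round(r['p'],2),np.round(r['location'])) for r in vision.find_in('scene',l)[:2]])
X,u,v=cloud(f)
s=X[(abs(X[:,0]-640)<40)&(abs(X[:,1]-190)<40)&(X[:,2]>110)&(X[:,2]<130)]
print(cv2.minAreaRect(s[:,:2].astype(np.float32)),np.median(s[:,2]))
s=status.state();print(s['ee_pos'],s['force'])
E
```

```text
time_s: 17.05
ee_pos: [505.0, -288.7, 288.1]
ee_rot: [180.0, 0.1, 15.2]
force: [-5.2, -1.1, 9.2]
gripper_width: 0.9
tumbler [(0.92, array([461.,  -8.,  68.]))]
shaker [(0.57, array([726., -14.,  58.])), (0.48, array([647., 186.,  98.]))]
jar [(0.59, array([578., -19.,  70.]))]
mug_a [(0.85, array([ 420., -514.,   70.])), (0.72, array([490., 479.,  62.]))]
bowl [(0.79, array([285., 428.,  33.]))]
spoon [(0.53, array([ 340., -368.,    9.])), (0.36, array([722., -15.,  57.]))]
((638.75146484375, 190.9003448486328), (16.719465255737305, 47.63511657714844), 3.417498826980591) 118.11946545606725
[ 505.  -288.7  288.1] [-4.8 -1.   9.2]
```

View pics/s7.png

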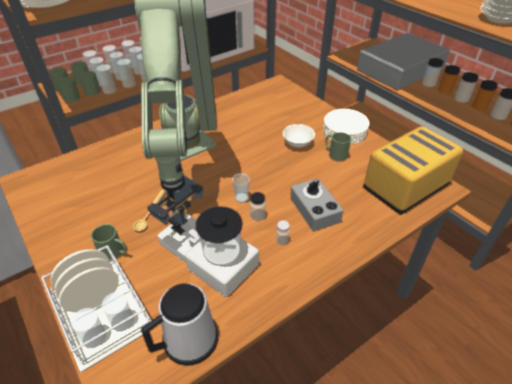

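The picture shows everything standing where it was, with the gripper on the paddle at (180,225). The spoon is partly hidden behind the gripper, which explains its shifted reading.

```bash
python3 -c "
from workcell import ticket,status
print(ticket.job_done()); s=status.state(); print(s['ee_pos'],s['force'])"
```

```text
the job is handed in; nothing more can be done
None
the job is handed in; nothing more can be done
```

The power block is on and the arm is holding the chopper's paddle half-way down. I handed the job in at about 17 s of the 58 s allowed.

- **Switch:** I gripped it, pressed it about 7 mm down and turned it clockwise until the end stop pushed back. The bar turned about 71° by camera. I then let it rise before opening the fingers, and the bar's top is back at 119 mm, its height when up.
- **Paddle:** I pressed it with closed fingertips in small steps down to half-way and never beyond. The last checks gave a turn of 0.248 rad, fingertips at 97 mm and about 9.2 N upward, and it held steady for over half a second.
- **Surroundings:** The tumbler, jar, mugs and bowl read within about 4 mm of their first readings. The shaker was missed in the first scene view, so I judged it by eye, and it looks unmoved.
- **Readings that disagreed:** The spoon's reading shifted by about 25 mm. It was partly hidden behind the gripper, and nothing came near it. Before the wrist view settled it, the top and scene cameras differed by 5–7 mm on the switch position.

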